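# Open the battery hatch of the hearth blower

## Robot

A 6-joint arm with a two-finger parallel gripper is mounted at the origin on the work surface. World frame = base frame: x ahead of the robot, y to its left, z up, the work surface at z = 0. Lengths are in mm, angles in rad, forces in N, time in s.
With the tool pointing down it reaches from about 350 to 775 mm from the base axis. Payload 7.3 kg.
Tool frame: the origin (TCP) lies midway between the tips of the shut fingers; the grasp point (between the pads) lies 19 mm behind it; x points along the fingers, z is the direction in which the jaws open and shut, and the axes are right-handed (so a half turn about x gives the same grasp; the last joint's range is limited). The gripper opens to 92 mm and grips with 3 to 60 N. Pads are 19 mm wide; open, the fingers measure 130 mm over their backs; the gripper's body (75 mm by 190 mm) begins 47 mm behind the grasp point.
Start: joints at [1.162, 0.342, 1.524, -0, 1.275, -0.146], TCP at [136.372, 506.999, 226.741] pointing down, gripper open.
Joint ranges: [-2.53, 2.53], [-0.77, 2.02], [0.04, 2.7], [-1, 4.14], [0.28, 2.66], [-3.11, 3.11]. Speed limits (rad/s): [2.57, 2.57, 3.14, 3.14, 3.14, 3.14].

## Interface

Orientations are given as [roll, pitch, yaw] about the fixed x, y, z axes, in that order (R = Rz(yaw) Ry(pitch) Rx(roll)).
In Python, from plant import monitor, optics, close_job gives the robot as it stands.
- The arm moves only by the tool send_rows, never from a script. Its argument "commands" is a list that holds one entry, the list of rows, each a list of 5 numbers: the shift along the tool's x, y, z in m, then the turn about the tool's x in degrees, then the finger opening in m, from 0 to 0.0918. A call has 1 to 10 rows; each row shifts and turns the pose as measured when the row begins, along the tool's axes as they then stand; what a row does not reach is not made up. A row lasts 1/12 s, in which the tool goes at most 41.7 mm and 7.16 degrees, less where a joint would pass 70% of its speed; a pose out of reach is approached as far as the arm can. A call with a gripper value outside its range is refused whole. The fingers move at their own pace and stop on an object; the grip force is fixed at half the most. Time passes only in rows, so rows that do not move let the fingers close. It gives the time, the measured TCP pose, the force and the opening at its end, in the units of the state.
- monitor.get_obs(): the state, without advancing time (a new reading comes with each control period).
- optics.capture(name): name is "scene" or "top" or "wrist"; returns a dict with "color" (400x640x3 uint8, blue, green, red), "camera_matrix" (3x3 intrinsics, pixels), "camera_from_world" (4x4, takes a point from world to camera coordinates); the wrist camera has in their place "T_tool_cam" (4x4, takes a point from camera to tool coordinates, whose origin is the TCP and whose axes are the tool frame's). Camera axes: x right, y down, z forward; pixel columns grow to the right and rows downward; lengths in mm; the calibration is good to about 2 mm. A picture is of the moment at which its call begins: read the wrist's pose just before it. There is no depth.
- close_job(): hands the job in, once; it reports no verdict.
The state is a dict: "time": time; "joint_positions": joint angles; "dq": joint speeds; "tau": joint torques, N m; "tool_pos": TCP position; "tcp_rot": TCP orientation; "contact_force": force on the tool from outside, world axes, zero at the start; "moment": the same for the moment, N m; "grip_width": finger opening in mm.
Only numpy, scipy, OpenCV 4.12 (cv2) and the standard library are available. Lean on these libraries where they do the work, as an engineer would, in place of code of your own. Each camera call takes 0.05 s, during which the arm holds its last target.

## Task

The hearth blower's battery is to be swapped: first push its red stop button right down, so that it stays in, then press once on the yellow ribs of the grey battery hatch until its push-push catch lets go. Take the hand away, let the hatch spring up, and watch it for a good two seconds once it is up, untouched, to be sure that it stays open. Only press with the fingertips, never push the hatch down again once it has sprung open, and do not lift, shift or knock the blower or anything else on the table.

Things in the scene. Friction and masses are not known exactly. Their poses are not given: they have to be found in the camera images.
- blower: cordless hearth blower standing loose on the table on four rubber feet, 4.5 kg: a steel skid 180 mm (x) by 400 mm (y) carries a blue case (x -75 to 75 mm, y -190 to 30 mm, flat top 117 mm above the table) and, at y 48 to 175 mm, an aluminium fan housing and motor up to 168 mm high with an outlet pipe towards +x. Origin: centre of the footprint at table height; z up; its -x side (knob, vents) faces the robot, give or take 0.45 rad
- stop_top (a point): centre of the top of the red mushroom stop button (40 mm across, on a yellow plate on top of the blue case, at x -20, y -20 mm of the blower, its centre 55 mm from the nearest edge of the hatch). Top 152 mm above the table when out; it moves straight down with the button
- stop (a joint): travel of the stop button (m): 0 out (may start up to 1 mm in), 0.006 fully in. It is pushed in against 3 N of friction and stays where it is left
- hatch_press (a point): place to press the battery hatch, on its upper face in the middle of the four yellow ribs, 20 mm from its free edge and 90 mm from its hinge line, at x -40, y -125 mm of the blower. 133 mm above the table when latched. The hatch is a grey plate 110 mm (x) by 100 mm (y) by 7 mm, hinged along its far (+x) edge, its free ribbed edge towards -x. Axes as the blower's when shut: x from the free edge to the hinge, y along the hinge, z out of the upper face; they turn with the hatch
- hatch (a joint): angle of the hatch (rad): 0 latched shut, negative when pressed in (-0.072 is the firm stop, about 6.5 mm down at the ribs), positive when open, 1.4 fully open against its stop. Push-push catch: pressed in past about -0.045 (4 mm at the ribs, a light push of some 2 N; pressing on to the firm stop does no harm) and let go, it is freed, and the hinge spring throws the hatch up to 1.4 in about a second and keeps it there; pushed all the way down again it would latch again
- follower (a joint): sliding roller follower of that catch, inside the case under the ribs (m, along the blower's y): 0 while latched, above 0.0025 while the hatch is pressed far enough to be freed, about -0.006 once the hatch has sprung open; it stays there while the hatch is open or is pushed down again
- pot_a: terracotta cooking pot with its tin lid on, 150 mm across, 161 mm high, 1.3 kg. Origin at the centre of its underside
- pot_b: second pot, the same. Origin at the centre of its underside
- tin_lid: loose round tin pot lid with a knob, 116 mm across, 31 mm high. Origin at the centre of its underside
- tumbler: open steel tumbler, 68 mm across, 95 mm high. Origin at the centre of its underside
- ghee_jar: amber glass jar with a yellow cap, 72 mm across, 100 mm high. Origin at the centre of its underside
- driver: screwdriver with an orange handle lying beside the blower, 180 mm long. Origin under its middle
- spare_pack: spare green battery pack standing beside the blower, 66 x 30 x 75 mm, 0.35 kg. Origin at the centre of its underside

How it is judged:
By the outcome, as a careful person would: the job done as asked, in the order asked, and still so for the second after the job is handed in, with the robot touching nothing.
It also fails if it takes over 51 s, if anything falls off the work surface, if the arm or the gripper's body presses on something with over 40 N, if the wrist force passes 120 N, or if a joint passes its speed limit or range.

## Working session

There is one attempt and no reset: what is moved stays moved. The work goes in short steps, Python scripts to look and compute and a tool call to move; the robot and the scene stay as the last step left them, time stands still between calls to the robot, and variables do not carry over. Pictures are saved under pics/ and viewed, and the job is handed in when it is done.

Besides the shell and the picture viewer there is one more tool, called after "Request:" in YAML: its name, and indented under it one key for each argument. send_rows: Moves the arm, as the interface text tells. Its arguments: {"type":"object","properties":{"commands":{"type":"array","items":{"type":"array","items":{"type":"array","items":{"type":"number"}}}}},"required":["commands"]}

```bash
ls; mkdir -p pics; python3 - <<'E'
from plant import monitor, optics
import cv2
print(monitor.get_obs())
for n in("scene","top","wrist"):
    c=optics.capture(n); cv2.imwrite(f"pics/{n}0.png",c["color"])
    print(n,{k:v.round(3).tolist() for k,v in c.items() if k!="color"})
E
```

```text
pics
{'time': 0.0, 'joint_positions': array([ 1.16201453e+00,  3.42700093e-01,  1.52502789e+00, -1.25562302e-05,
        1.27541149e+00, -1.46016084e-01]), 'dq': array([ 2.76530132e-05,  2.91237260e-04,  1.44247145e-03, -1.35038873e-03,
       -1.05750231e-03, -9.47949380e-04]), 'tau': array([ 3.82552080e-04, -4.31232512e+01, -2.44226682e+01,  7.18720886e-02,
        5.58517501e-02, -1.05313893e-04]), 'tool_pos': array([136.19268953, 506.59504282, 226.05292317]), 'tcp_rot': array([ 3.00333865,  1.56924946, -1.97181238]), 'contact_force': array([-0.19367869, -0.47698084, -0.21795586]), 'moment': array([-0.04992601, -0.02162459, -0.00692067]), 'grip_width': 91.88944998220082}
scene {'camera_matrix': [[471.483, 0.0, 316.495], [0.0, 471.483, 198.982], [0.0, 0.0, 1.0]], 'camera_from_world': [[0.335, 0.942, -0.001, -168.188], [0.745, -0.266, -0.612, -358.498], [-0.577, 0.205, -0.791, 1760.487], [0.0, 0.0, 0.0, 1.0]]}
top {'camera_matrix': [[485.481, 0.0, 322.423], [0.0, 485.481, 196.534], [0.0, 0.0, 1.0]], 'camera_from_world': [[-0.013, -1.0, -0.017, 0.324], [-0.982, 0.016, -0.187, 555.615], [0.187, 0.015, -0.982, 1520.341], [0.0, 0.0, 0.0, 1.0]]}
wrist {'camera_matrix': [[290.587, 0.0, 321.573], [0.0, 290.587, 195.508], [0.0, 0.0, 1.0]], 'T_tool_cam': [[0.0, -0.293, 0.956, -157.159], [0.001, -0.956, -0.293, 78.789], [1.0, 0.001, 0.0, 0.679], [0.0, 0.0, 0.0, 1.0]]}
```

View pics/scene0.png

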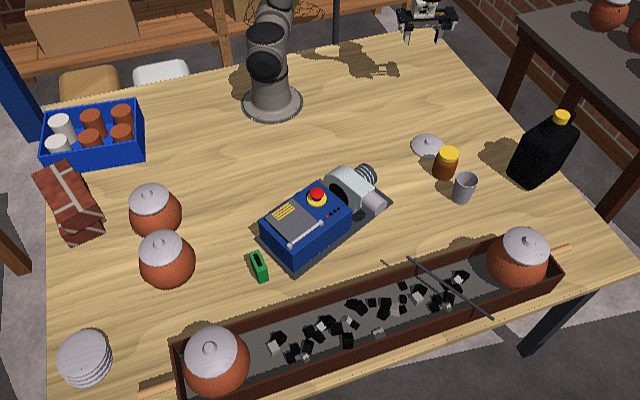

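View pics/top0.png

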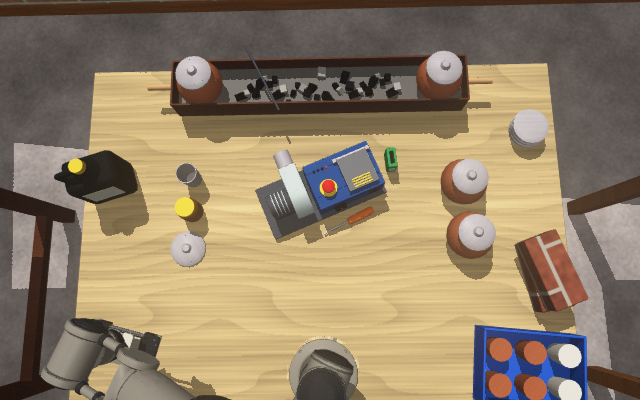

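View pics/wrist0.png

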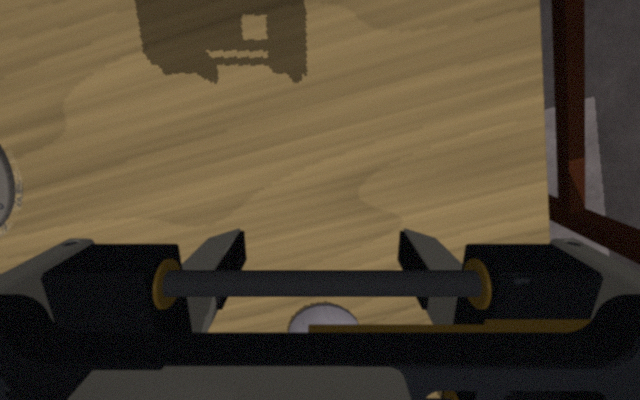

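Top view: red button near (328,187), ribs near (361,180), driver at (350,220); scene view: button (317,193), ribs (284,211). I'll measure by mask in both views.

```bash
cat > h.py <<'E'
import numpy as np, cv2
def ray(c,uv,z):
    K=c["camera_matrix"];T=c["camera_from_world"];R=T[:3,:3];o=-R.T@T[:3,3]
    d=R.T@np.linalg.inv(K)@np.array([uv[0],uv[1],1.]); return o+d*(z-o[2])/d[2]
def proj(c,p):
    T=c["camera_from_world"];q=c["camera_matrix"]@(T[:3,:3]@np.array(p,float)+T[:3,3]);return q[:2]/q[2]
E
python3 - <<'E'
from plant import optics
from h import *
for n,box in(("top",(250,130,400,240)),("scene",(250,150,400,280))):
    c=optics.capture(n); im=c["color"]; hsv=cv2.cvtColor(im,cv2.COLOR_BGR2HSV)
    x0,y0,x1,y1=box
    H,S,V=[hsv[...,i].astype(int) for i in range(3)]
    for nm,m,z in(("red",((H<6)|(H>174))&(S>170)&(V>110),150),("yel",(H>20)&(H<34)&(S>150)&(V>120),134),("blue",(H>105)&(H<125)&(S>130),117)):
        mm=np.zeros(m.shape,np.uint8);mm[y0:y1,x0:x1]=m[y0:y1,x0:x1]
        k,l,st,ce=cv2.connectedComponentsWithStats(mm)
        for i in range(1,k):
            if st[i,4]>7: print(n,nm,st[i].tolist(),ce[i].round(1),ray(c,ce[i],z).round(1))
    cv2.imwrite(f"pics/{n}1.png",cv2.resize(im[y0:y1,x0:x1],None,fx=5,fy=5,interpolation=cv2.INTER_CUBIC)[:600,:800])
E
```

```text
top red [322, 180, 12, 13, 118] [327.9 185.7] [570.1 -26.7 150. ]
top yel [359, 172, 11, 5, 12] [363.9 174.1] [ 608.5 -138.4  134. ]
top yel [365, 177, 7, 3, 8] [367.9 178. ] [ 595.9 -150.2  134. ]
top yel [353, 179, 7, 3, 8] [356.2 180.1] [ 589.8 -114.2  134. ]
top yel [320, 180, 17, 16, 86] [327.8 190.2] [559.5 -26.1 134. ]
top yel [354, 180, 10, 5, 10] [358.5 181.9] [ 584.1 -121.   134. ]
top yel [355, 182, 11, 5, 11] [360. 184.] [ 577.4 -125.4  134. ]
top blue [303, 142, 81, 67, 1392] [332.7 176.9] [605.3 -41.9 117. ]
scene red [310, 187, 14, 12, 133] [316.4 192.6] [572.1 -25.4 150. ]
scene yel [307, 194, 20, 13, 131] [316.8 201. ] [588.5 -30.  134. ]
scene yel [272, 203, 23, 17, 109] [283.1 211. ] [ 589.9 -128.3  134. ]
scene blue [258, 180, 94, 92, 3242] [309.4 229.1] [659.3 -76.5 117. ]
```

View pics/top1.png

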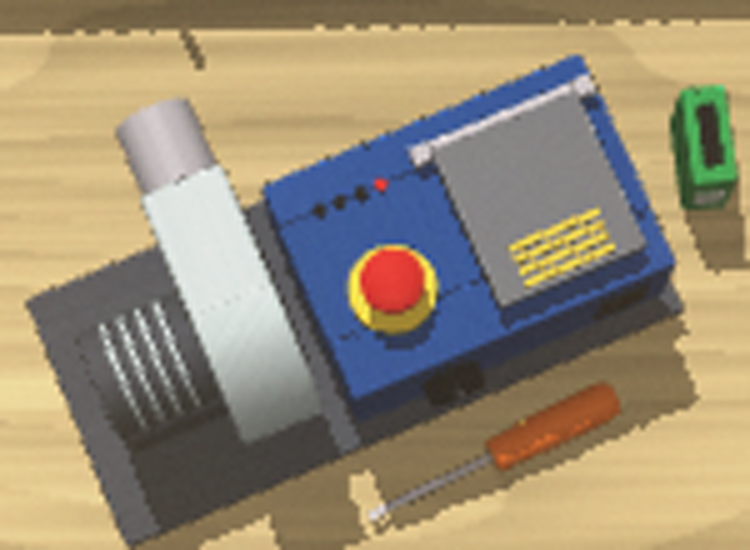

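View pics/scene1.png

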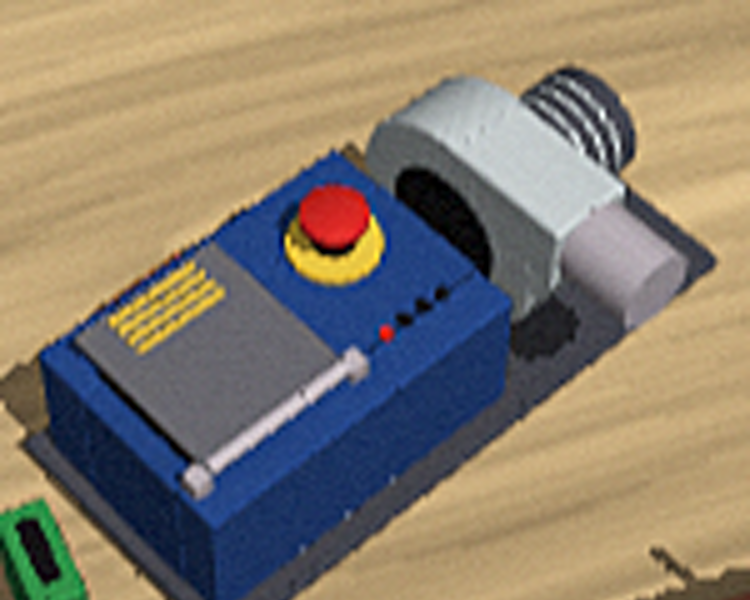

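```bash
cat >> h.py <<'E'
from scipy.spatial.transform import Rotation as Ro
def need(t,yaw=0.37):
    from plant import monitor
    s=monitor.get_obs();R=Ro.from_euler('xyz',s["tcp_rot"]).as_matrix()
    print("t",round(s["time"],2),"pos",s["tool_pos"].round(1),"F",s["contact_force"].round(1),"w",s["grip_width"].round(1),"j6",s["joint_positions"].round(2)[-1])
    print("R",R.round(3).tolist())
    print("shift mm",(R.T@(np.array(t)-s["tool_pos"])).round(1))
    yb=R.T@np.array([-np.sin(yaw),np.cos(yaw),0]) # blower y in tool
    a=np.degrees(np.arctan2(-yb[1],yb[2])); print("turn deg",(a+90)%180-90)
E
python3 -c "
from h import *
need([571,-26.5,230])"
```

```text
Traceback (most recent call last):
  File "h.py", line 11, in need
    print("t",round(s["time"],2),"pos",s["tool_pos"].round(1),"F",s["contact_force"].round(1),"w",s["grip_width"].round(1),"j6",s["joint_positions"].round(2)[-1])
                                                                                                  ^^^^^^^^^^^^^^^^^^^^^
AttributeError: 'float' object has no attribute 'round'
```

```bash
sed -i 's/s\["grip_width"\].round(1)/round(s["grip_width"],1)/' h.py
python3 -c "
from h import *
need([571,-26.5,230])"
```

```text
t 0.25 pos [136.3 506.8 226.4] F [ 0.7 -0.4  0.1] w 91.8 j6 -0.15
R [[-0.0, -0.966, 0.26], [-0.001, 0.26, 0.966], [-1.0, 0.0, -0.001]]
shift mm [  -3.4 -558.3 -402.1]
turn deg -36.2557806316283
```

Request:
send_rows:
  commands:
    - [[-0.004, 0, 0, -6, 0], [-0.004, 0, 0, -6, 0], [-0.004, 0, 0, -6, 0], [-0.002, 0, 0, -6, 0], [0, 0, 0, -6, 0], [0, 0, 0, -6, 0], [0, 0, 0, 0, 0]]

```text
time: 0.83
tool_pos: [136.0, 506.2, 239.9]
tcp_rot: [2.327, 1.567, -1.99]
contact_force: [1.2, -0.1, 0.2]
grip_width: 49.8
```

```bash
python3 -c "
from h import *
need([571,-26.5,230])"
```

```text
t 0.83 pos [136.  506.2 239.9] F [ 1.2 -0.1  0.2] w 49.8 j6 -0.8
R [[-0.001, -0.923, -0.385], [-0.003, -0.385, 0.923], [-1.0, 0.003, -0.002]]
shift mm [  11.  -196.5 -659. ]
turn deg 1.4402130311246992
```

Request:
send_rows:
  commands:
    - [[0, -0.01, -0.033, 0, 0], [0, -0.01, -0.033, 0, 0], [0, -0.01, -0.033, 0, 0], [0, -0.01, -0.033, 0, 0], [0, -0.01, -0.033, 0, 0], [0, -0.01, -0.033, 0, 0], [0, -0.01, -0.033, 0, 0], [0, -0.01, -0.033, 0, 0], [0, -0.01, -0.033, 0, 0], [0, -0.01, -0.033, 0, 0]]

```text
time: 1.67
tool_pos: [355.6, 230.4, 238.9]
tcp_rot: [1.649, 1.569, -2.692]
contact_force: [1.5, 0.7, -0.5]
grip_width: 0.4
```

```bash
python3 -c "
from h import *
need([571,-26.5,230])"
```

```text
t 1.67 pos [355.6 230.4 238.9] F [ 1.5  0.7 -0.5] w 0.4 j6 -1.55
R [[-0.002, -0.932, -0.363], [-0.001, -0.363, 0.932], [-1.0, 0.002, -0.0]]
shift mm [   8.8 -107.4 -317.6]
turn deg 0.08496389258505133
```

Request:
send_rows:
  commands:
    - [[0, -0.012, -0.035, 0, 0], [0, -0.012, -0.035, 0, 0], [0, -0.012, -0.035, 0, 0], [0, -0.012, -0.035, 0, 0], [0, -0.012, -0.035, 0, 0], [0, -0.012, -0.035, 0, 0], [0, -0.012, -0.035, 0, 0], [0, -0.012, -0.035, 0, 0], [0, -0.01, -0.03, 0, 0], [0, 0, 0, 0, 0]]

```text
time: 2.5
tool_pos: [573.3, -44.0, 238.0]
tcp_rot: [-2.901, 1.569, -1.002]
contact_force: [-1.3, -0.1, -0.2]
grip_width: 0.6
```

```bash
python3 -c "
from h import *
need([571,-26.5,170])
from plant import optics
cv2.imwrite('pics/w1.png',optics.capture('wrist')['color'])"
```

```text
t 2.5 pos [573.3 -44.  238. ] F [-1.3 -0.1 -0.2] w 0.6 j6 -2.11
R [[0.001, -0.947, -0.322], [-0.001, -0.322, 0.947], [-1.0, -0.0, -0.001]]
shift mm [68.  -3.5 17.3]
turn deg -2.426289659720112
```

View pics/w1.png

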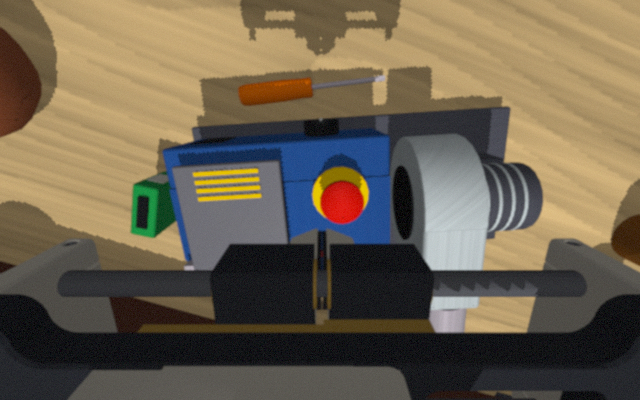

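Wrist view: red button around (342,202), ribs around (227,185), blower square to the tool. I'll use it to cross-check both targets.

```bash
cat >> h.py <<'E'
def wcam():
    from plant import monitor,optics
    s=monitor.get_obs();c=optics.capture("wrist");T=np.eye(4);T[:3,:3]=Ro.from_euler('xyz',s["tcp_rot"]).as_matrix();T[:3,3]=s["tool_pos"]
    c["camera_from_world"]=np.linalg.inv(T@c["T_tool_cam"]);return c
E
python3 - <<'E'
from h import *
c=wcam();hsv=cv2.cvtColor(c["color"],cv2.COLOR_BGR2HSV);H,S,V=[hsv[...,i].astype(int) for i in range(3)]
ys,xs=np.nonzero((((H<6)|(H>174))&(S>170)&(V>110))[160:240,300:380]);print(len(xs));p=(xs.mean()+300,ys.mean()+160);print(p,ray(c,p,150))
ys,xs=np.nonzero(((H>20)&(H<34)&(S>150)&(V>120))[155:215,180:275]);q=((xs.min()+xs.max())/2+180,(ys.min()+ys.max())/2+155);print(q,ray(c,q,134))
print(ys.min()+155,ys.max()+155,xs.min()+180,xs.max()+180)
for a in((175,168),(281,160)): print(a,ray(c,a,133))
E
```

```text
1352
(np.float64(338.86686390532543), np.float64(202.948224852071)) [569.98962826 -26.07959913 150.        ]
(np.float64(224.0), np.float64(185.0)) [ 592.65477369 -130.37425298  134.        ]
169 201 190 258
(175, 168) [ 591.76113034 -176.81363983  133.        ]
(281, 160) [553.29258946 -86.99494477 133.        ]
```

Request:
send_rows:
  commands:
    - [[0.02, -0.002, 0.009, -3, 0], [0.02, -0.001, 0.009, 0, 0], [0.02, 0, 0, 0, 0], [0, 0, 0, 0, 0]]

```text
time: 2.93
tool_pos: [564.7, -17.3, 177.8]
tcp_rot: [-0.358, 1.569, 1.593]
contact_force: [-1.0, -0.6, -0.1]
grip_width: 0.1
```

```bash
python3 -c "
from h import *
need([571,-26,155],0.39)"
```

```text
t 2.93 pos [564.7 -17.3 177.8] F [-1.  -0.6 -0.1] w 0.1 j6 -2.12
R [[-0.0, -0.928, -0.371], [0.002, -0.371, 0.928], [-1.0, -0.001, 0.002]]
shift mm [ 22.8  -2.6 -10.4]
turn deg -0.5447562722212353
```

Request:
send_rows:
  commands:
    - [[0.01, -0.002, -0.007, 0, 0], [0.004, 0, -0.002, 0, 0], [0, 0, 0, 0, 0], [0, 0, 0, 0, 0]]

```text
time: 3.27
tool_pos: [569.9, -22.7, 165.5]
tcp_rot: [-1.068, 1.568, 0.884]
contact_force: [0.2, -0.3, 0.9]
grip_width: 0.8
```

```bash
python3 -c "
from h import *
need([571,-26,145],0.39)"
```

```text
t 3.27 pos [569.9 -22.7 165.5] F [ 0.2 -0.3  0.9] w 0.8 j6 -2.13
R [[0.002, -0.928, -0.372], [0.002, -0.372, 0.928], [-1.0, -0.003, 0.001]]
shift mm [20.5  0.3 -3.5]
turn deg -0.48986542529141275
```

Request:
send_rows:
  commands:
    - [[0.005, 0, -0.003, 0, 0], [0.004, 0, 0, 0, 0], [0.003, 0, 0, 0, 0], [0.002, 0, 0, 0, 0], [0.002, 0, 0, 0, 0]]

```text
time: 3.68
tool_pos: [572.8, -26.5, 151.0]
tcp_rot: [-1.747, 1.563, 0.203]
contact_force: [-0.8, 0.7, 2.7]
grip_width: 0.2
```

Request:
send_rows:
  commands:
    - [[0.002, 0, 0, 0, 0], [0.002, 0, 0, 0, 0]]

```text
time: 3.85
tool_pos: [572.8, -26.5, 147.1]
tcp_rot: [-1.751, 1.563, 0.199]
contact_force: [-1.2, 0.7, 2.5]
grip_width: 0.2
```

Request:
send_rows:
  commands:
    - [[0.002, 0, 0, 0, 0], [0.002, 0, 0, 0, 0]]

```text
time: 4.02
tool_pos: [573.0, -26.5, 146.0]
tcp_rot: [-1.854, 1.561, 0.097]
contact_force: [-9.5, 1.4, 24.1]
grip_width: 0.4
```

Request:
send_rows:
  commands:
    - [[-0.003, 0, 0, 0, 0], [-0.008, 0, 0, 0, 0], [-0.02, 0, 0, 0, 0], [-0.02, 0, 0, 0, 0], [-0.02, 0, 0, 0, 0], [0, 0, 0, 0, 0]]

```text
time: 4.52
tool_pos: [571.8, -26.4, 220.0]
tcp_rot: [-1.815, 1.563, 0.136]
contact_force: [-0.1, 0.3, 0.4]
grip_width: 0.4
```

```bash
python3 - <<'E'
from h import *
need([592,-130,160],0.39)
c=wcam();cv2.imwrite("pics/w2.png",c["color"]);hsv=cv2.cvtColor(c["color"],cv2.COLOR_BGR2HSV);H,S,V=[hsv[...,i].astype(int) for i in range(3)]
m=((((H<6)|(H>174))&(S>170)&(V>110))).astype(np.uint8)
k,l,st,ce=cv2.connectedComponentsWithStats(m)
for i in range(1,k):
    if st[i,4]>200: print(st[i],ce[i],ray(c,ce[i],144))
m=((H>20)&(H<34)&(S>150)&(V>120)).astype(np.uint8)
k,l,st,ce=cv2.connectedComponentsWithStats(m)
for i in range(1,k):
    if st[i,4]>30: print(st[i],ce[i],ray(c,ce[i],134))
E
```

```text
t 4.52 pos [571.8 -26.4 220. ] F [-0.1  0.3  0.4] w 0.4 j6 -2.13
R [[0.008, -0.929, -0.371], [0.001, -0.371, 0.929], [-1.0, -0.008, -0.002]]
shift mm [  60.1   20.2 -103.6]
turn deg -0.5540129789477959
[ 302  179   43   44 1500] [322.88266667 200.97266667] [569.8491108  -25.89175299 144.        ]
[164 162  71   6 336] [198.2797619  164.63392857] [ 582.16756656 -134.743662    134.        ]
[293 166  60  51 994] [322.67806841 182.82997988] [557.69299976 -30.94572168 134.        ]
[165 171  71   6 333] [198.81081081 173.88288288] [ 589.8333134 -132.2841637  134.       ]
[167 180  70   6 324] [199.92283951 182.85185185] [ 597.21952351 -129.37353364  134.        ]
[169 189  69   6 304] [201.32236842 191.67434211] [ 604.52520383 -126.20785449  134.        ]
```

View pics/w2.png

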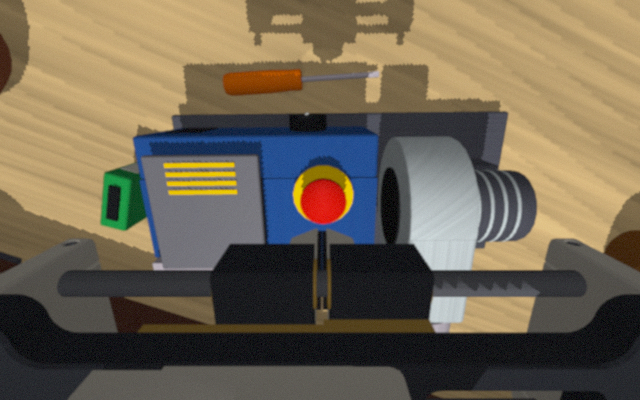

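Button is lower (red mask consistent at z 144) and the blower hasn't moved; ribs centre near (200,178), i.e. about (593,-130). Now moving over the ribs.

Request:
send_rows:
  commands:
    - [[0, 0.005, -0.026, 0, 0], [0, 0.005, -0.026, 0, 0], [0.02, 0.005, -0.026, 0, 0], [0.02, 0.004, -0.02, 0, 0], [0.005, 0, 0, 0, 0], [0, 0, 0, 0, 0]]

```text
time: 5.07
tool_pos: [589.5, -126.2, 166.7]
tcp_rot: [-0.864, 1.567, 1.09]
contact_force: [0.2, 0.1, -0.5]
grip_width: 0.4
```

```bash
python3 -c "
from h import *
need([592.5,-130.3,140],0.39)"
```

```text
t 5.07 pos [ 589.5 -126.2  166.7] F [ 0.2  0.1 -0.5] w 0.4 j6 -2.3
R [[0.002, -0.927, -0.374], [0.004, -0.374, 0.927], [-1.0, -0.003, 0.003]]
shift mm [26.7 -1.2 -5. ]
turn deg -0.38313898143799463
```

Request:
send_rows:
  commands:
    - [[0.01, 0, -0.003, 0, 0], [0.008, 0, -0.001, 0, 0], [0.004, 0, 0, 0, 0], [0, 0, 0, 0, 0]]

```text
time: 5.4
tool_pos: [590.4, -127.6, 141.8]
tcp_rot: [-0.268, 1.566, 1.687]
contact_force: [-0.0, 0.0, 0.3]
grip_width: 0.3
```

```bash
python3 -c "
from h import *
need([592.5,-130.3,127],0.39)"
```

```text
t 5.4 pos [ 590.4 -127.6  141.8] F [-0.   0.   0.3] w 0.3 j6 -2.3
R [[-0.001, -0.927, -0.375], [0.005, -0.375, 0.927], [-1.0, -0.001, 0.005]]
shift mm [14.7 -0.9 -3.3]
turn deg -0.2938962647791641
```

Request:
send_rows:
  commands:
    - [[0.004, -0.001, -0.003, 0, 0], [0.003, 0, 0, 0, 0], [0.002, 0, 0, 0, 0], [0.002, 0, 0, 0, 0]]

```text
time: 5.73
tool_pos: [593.4, -128.7, 131.5]
tcp_rot: [-0.785, 1.566, 1.173]
contact_force: [-2.4, -0.6, 2.4]
grip_width: 0.6
```

Request:
send_rows:
  commands:
    - [[0.002, 0, 0, 0, 0], [0.002, 0, 0, 0, 0]]

```text
time: 5.9
tool_pos: [593.4, -128.8, 128.8]
tcp_rot: [-1.058, 1.567, 0.9]
contact_force: [-4.4, -0.2, 11.4]
grip_width: 0.3
```

Request:
send_rows:
  commands:
    - [[0.002, 0, 0, 0, 0]]

```text
time: 5.98
tool_pos: [593.4, -128.8, 128.2]
tcp_rot: [-1.296, 1.566, 0.662]
contact_force: [-5.7, 0.5, 14.6]
grip_width: 0.5
```

Request:
send_rows:
  commands:
    - [[0.002, 0, 0, 0, 0]]

```text
time: 6.07
tool_pos: [593.4, -128.8, 127.8]
tcp_rot: [-1.482, 1.566, 0.477]
contact_force: [-5.5, 1.6, 9.3]
grip_width: 0.6
```

Request:
send_rows:
  commands:
    - [[0.003, 0, 0, 0, 0]]

```text
time: 6.15
tool_pos: [593.4, -128.8, 126.8]
tcp_rot: [-1.673, 1.565, 0.286]
contact_force: [-8.4, 1.2, 17.8]
grip_width: 0.6
```

Request:
send_rows:
  commands:
    - [[0.003, 0, 0, 0, 0]]

```text
time: 6.23
tool_pos: [593.5, -128.9, 126.5]
tcp_rot: [-1.83, 1.563, 0.129]
contact_force: [-9.1, 2.4, 21.0]
grip_width: 0.4
```

Request:
send_rows:
  commands:
    - [[-0.03, 0.005, 0, 0, 0], [-0.03, 0.025, 0, 0, 0], [-0.03, 0.028, 0, 0, 0], [-0.02, 0.035, 0, 0, 0], [-0.01, 0.035, 0, 0, 0], [0, 0.03, 0, 0, 0], [0, 0.02, 0, 0, 0], [0, 0, 0, 0, 0]]

```text
time: 6.9
tool_pos: [423.2, -197.8, 251.4]
tcp_rot: [-2.206, 1.556, -0.243]
contact_force: [0.1, 0.4, 0.6]
grip_width: 0.0
```

```bash
cat > look.py <<'E'
from h import *
import sys
from plant import optics,monitor
s=monitor.get_obs();print(s["time"],s["tool_pos"].round(1),s["contact_force"].round(1))
k=sys.argv[1]
a=optics.capture("scene")["color"][150:300,230:430];b=optics.capture("top")["color"][120:250,240:440]
f=lambda i:cv2.resize(i,None,fx=2,fy=2,interpolation=cv2.INTER_CUBIC)
o=np.zeros((560,800,3),np.uint8);A,B=f(a),f(b);w=cv2.resize(optics.capture("wrist")["color"],(400,250))
o[:300,:400]=A;o[:260,400:]=B;o[300:550,:400]=w
cv2.imwrite(f"pics/look{k}.png",o)
E
python3 look.py 1
```

```text
6.9 [ 423.2 -197.8  251.4] [0.1 0.4 0.6]
```

View pics/look1.png

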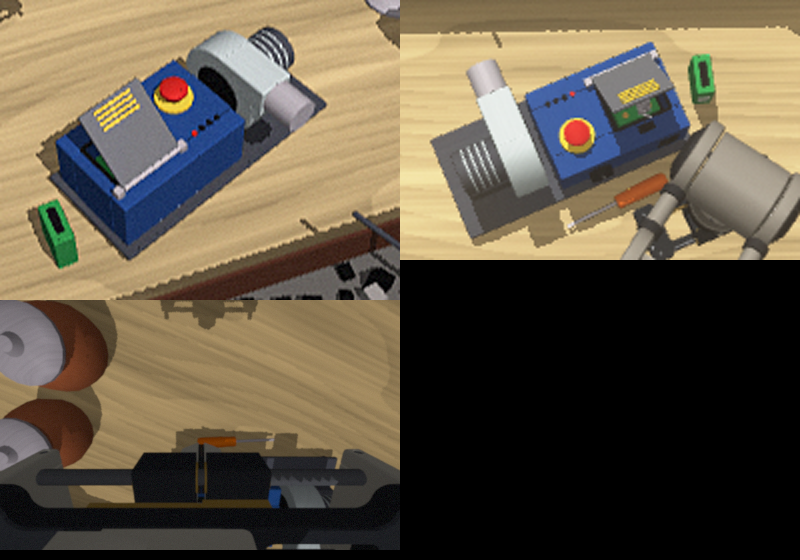

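The hatch is rising (ribs at about (118,110) in the left view, green pack visible below) and the hand is well clear. Now I wait and watch it.

Request:
send_rows:
  commands:
    - [[0, 0, 0, 0, 0], [0, 0, 0, 0, 0], [0, 0, 0, 0, 0], [0, 0, 0, 0, 0], [0, 0, 0, 0, 0], [0, 0, 0, 0, 0], [0, 0, 0, 0, 0], [0, 0, 0, 0, 0], [0, 0, 0, 0, 0], [0, 0, 0, 0, 0]]

```text
time: 7.88
tool_pos: [429.9, -194.7, 248.6]
tcp_rot: [-1.933, 1.558, 0.037]
contact_force: [0.5, 0.0, -0.5]
grip_width: 0.5
```

```bash
python3 look.py 2
```

```text
7.8833 [ 429.9 -194.7  248.6] [ 0.5  0.  -0.5]
```

View pics/look2.png

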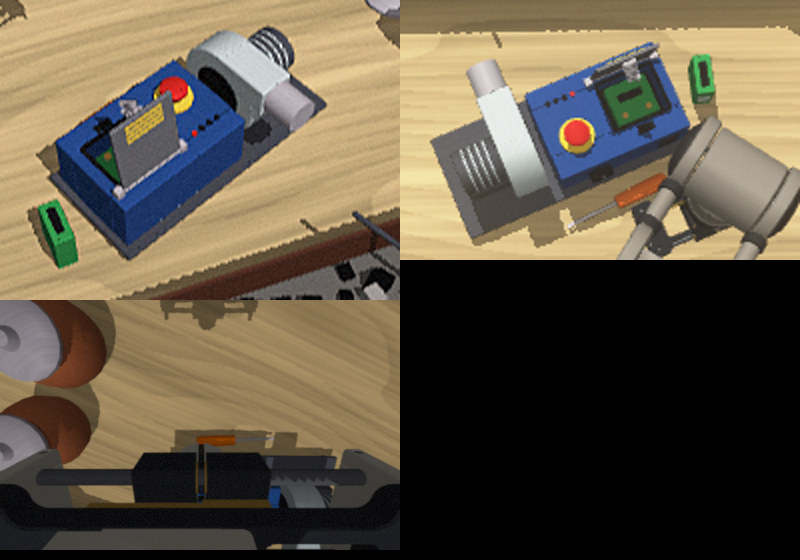

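The hatch now stands upright (top view: edge-on at about (625,65)) with the battery bay open. Watching it for another 3.3 s.

Request:
send_rows:
  commands:
    - [[0, 0, 0, 0, 0], [0, 0, 0, 0, 0], [0, 0, 0, 0, 0], [0, 0, 0, 0, 0], [0, 0, 0, 0, 0], [0, 0, 0, 0, 0], [0, 0, 0, 0, 0], [0, 0, 0, 0, 0], [0, 0, 0, 0, 0], [0, 0, 0, 0, 0]]

```text
time: 8.87
tool_pos: [429.9, -194.8, 248.8]
tcp_rot: [-1.956, 1.558, 0.014]
contact_force: [-0.1, -0.5, 0.0]
grip_width: 0.6
```

Request:
send_rows:
  commands:
    - [[0, 0, 0, 0, 0], [0, 0, 0, 0, 0], [0, 0, 0, 0, 0], [0, 0, 0, 0, 0], [0, 0, 0, 0, 0], [0, 0, 0, 0, 0], [0, 0, 0, 0, 0], [0, 0, 0, 0, 0], [0, 0, 0, 0, 0], [0, 0, 0, 0, 0]]

```text
time: 9.7
tool_pos: [429.8, -194.8, 248.8]
tcp_rot: [-1.952, 1.558, 0.018]
contact_force: [0.5, -0.2, 0.1]
grip_width: 0.3
```

Request:
send_rows:
  commands:
    - [[0, 0, 0, 0, 0], [0, 0, 0, 0, 0], [0, 0, 0, 0, 0], [0, 0, 0, 0, 0], [0, 0, 0, 0, 0], [0, 0, 0, 0, 0], [0, 0, 0, 0, 0], [0, 0, 0, 0, 0], [0, 0, 0, 0, 0], [0, 0, 0, 0, 0]]

```text
time: 10.53
tool_pos: [429.9, -194.8, 248.8]
tcp_rot: [-1.953, 1.558, 0.017]
contact_force: [0.4, 0.7, -0.7]
grip_width: 0.5
```

Request:
send_rows:
  commands:
    - [[0, 0, 0, 0, 0], [0, 0, 0, 0, 0], [0, 0, 0, 0, 0], [0, 0, 0, 0, 0], [0, 0, 0, 0, 0], [0, 0, 0, 0, 0], [0, 0, 0, 0, 0], [0, 0, 0, 0, 0], [0, 0, 0, 0, 0], [0, 0, 0, 0, 0]]

```text
time: 11.37
tool_pos: [429.8, -194.8, 248.8]
tcp_rot: [-1.95, 1.558, 0.019]
contact_force: [-0.3, 0.7, -0.2]
grip_width: 0.6
```

```bash
python3 look.py 3; python3 - <<'E'
from h import *
from plant import optics
for n,b in(("top",(310,165,345,205)),("scene",(295,175,340,210))):
    c=optics.capture(n);h=cv2.cvtColor(c["color"],cv2.COLOR_BGR2HSV).astype(int);x0,y0,x1,y1=b
    m=(((h[...,0]<6)|(h[...,0]>174))&(h[...,1]>170)&(h[...,2]>110))[y0:y1,x0:x1];ys,xs=np.nonzero(m)
    p=(xs.mean()+x0,ys.mean()+y0);print(n,np.round(p,2),ray(c,p,144).round(1),"expected px at z150/144:",proj(c,(570.5,-26,150)).round(1),proj(c,(570.5,-26,144)).round(1))
E
```

```text
11.3667 [ 429.8 -194.8  248.8] [-0.3  0.7 -0.2]
top [327.93 185.67] [571.7 -26.7 144. ] expected px at z150/144: [327.7 185.6] [327.7 186. ]
scene [316.91 193.51] [571.  -23.5 144. ] expected px at z150/144: [316.  192.3] [316.  193.6]
```

View pics/look3.png

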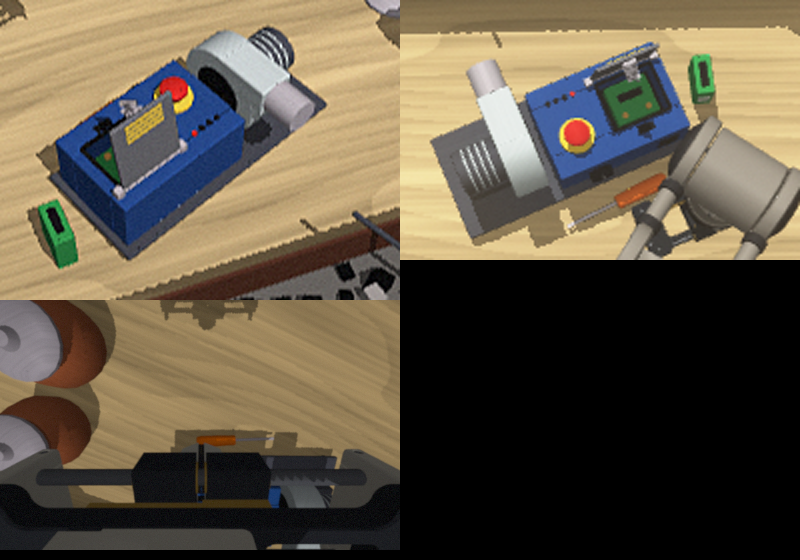

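The hatch has not moved since the last look and the button sits lower, so I'm handing in.

```bash
python3 -c "
from plant import close_job
print(close_job())"
```

```text
the job is handed in; nothing more can be done
None
```

The stop button is in and stays in, and the battery hatch is open. I handed the job in at about 11.5 s of the 51 s allowed.

- **Stop button:** I pushed it with the closed fingertips to its end stop, at 146.0 mm with 24 N. The red cap then sat lower in the scene camera by about 1 px, where a full press should give about 1.3 px. The hatch partly hides the cap there, and the top camera showed no change (well under 1 px expected). So the main evidence that it is fully in is the height and force at the stop.
- **Hatch:** I pressed once on the ribs, down to 126.5 mm with 21 N, which is 6.5 mm down and at the firm stop. I then moved the hand up and back towards the robot, and the hatch sprang up.
- **Watching it:** Pictures at 7.9 s and 11.4 s show the hatch upright and unchanged, with the hand clear and the contact force near 0. That is about 3.5 s open and untouched.
- **Blower and other items:** The blower's position was unchanged to within about 2 mm after the button press. In the last pictures, by eye only, it and the driver and spare pack beside it had not moved.

No check failed. I did not measure the catch follower directly; that it let go is judged from the hatch staying open.

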